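Open the shoe-holding case and lock its heel leg at the size marker

ROBOT

A 6-joint arm with a two-finger parallel gripper is mounted at the origin on the work surface. World frame = base frame: x ahead of the robot, y to its left, z up, the work surface at z = 0. Lengths are in mm, angles in rad, forces in N, time in s.
With the tool pointing down it reaches from about 325 to 925 mm from the base axis. Payload 3.1 kg.
Tool frame: the origin (TCP) lies on the centre line of the jaws, within the pads' length; the fingertips stand 11 mm ahead of it and the grasp point (between the pads) lies 8 mm behind it; z points along the fingers, y is the line along which they close (so a half turn about z gives the same grasp; the last joint's range is limited). The gripper opens to 85 mm and grips with 20 to 120 N. Pads are 22 mm wide; open, the fingers measure 114 mm over their backs; the gripper's body (76 mm by 85 mm) begins 54 mm behind the grasp point. The pads swing forward as they close: fully open they stand 13 mm farther back than shut.
Start: joints at [-1.338, 0.217, 1.613, -0, 1.311, -0.112], TCP at [211.277, -588.219, 242.3] pointing down, gripper open.
Joint ranges: [-2.75, 2.75], [-0.78, 2.1], [0.31, 2.55], [-1.13, 4.27], [0.13, 2.63], [-2.58, 2.58]. Speed limits (rad/s): [2.79, 2.79, 3.14, 3.14, 3.14, 3.14].

INTERFACE

Orientations are given as a unit quaternion [x, y, z, w].
In Python, from bench import bot gives the robot as it stands.
- The arm moves only by the tool carry_out, never from a script. Its argument "steps" is a list of rows, each a list of 3 entries, a list of its own where there are three numbers: the shift along the tool's x, y, z in m, then the turn, a rotation vector about the tool's x, y, z in degrees, then the opening, from 0 (shut) to 1 (fully open). A call has exactly 5 rows; each row shifts and turns the commanded pose from where the row before left it, along the tool's axes as they then stand; what a row does not reach is not made up. A row lasts 1/8 s, in which the tool goes at most 62.5 mm and 10.7 degrees, less where a joint would pass 70% of its speed; a pose out of reach is approached as far as the arm can. A call with a gripper value outside its range is refused whole. The fingers move at their own pace and stop on an object; "force" is the grip in N (left out, the last holds). Time passes only in rows, so rows that do not move let the fingers close, or fill a call up. It gives the time, the measured TCP pose, the force, the opening and the grip force at its end, in the units of the state.
- bot.get_obs(): the state, without advancing time (a new reading comes with each control period).
- bot.grab_frame(name): name is "side" or "top"; returns a dict with "pixels" (480x640x3 uint8, red, green, blue), "mtx" (3x3 intrinsics, pixels), "dist" ([k1, k2, p1, p2, k3] as OpenCV has them; the pictures are not rectified), "T" (4x4, takes a point from camera to world coordinates). Camera axes: x right, y down, z forward; pixel columns grow to the right and rows downward; lengths in mm; the calibration is good to about 2 mm. A picture is of the moment at which its call begins. There is no depth.
- bot.close_job(): hands the job in; it is judged then, once.
The state is a dict: "clock": time; "joint_pos": joint angles; "joint_vel": joint speeds; "joint_efforts": joint torques, N m; "tool_pos": TCP position; "tool_rot": TCP orientation; "contact_force": force on the tool from outside, world axes, zero at the start; "moment": the same for the moment, N m; "opening": finger opening in mm; "gripper_force": force on a finger pad.
Only numpy, scipy, OpenCV 4.12 (cv2) and the standard library are available. Lean on these libraries where they do the work, as an engineer would, in place of code of your own. Each camera call takes 0.05 s, during which the arm holds its last target. There are 200 camera calls.

TASK

Get the shoe holder ready for a shoe: swing the brass latch lever on the front of the wooden case aside, open the lid fully, then draw the sprung heel leg out until its yellow pointer stands level with the red size marker. Holding the leg there, close its red cam lever all the way so that the leg is locked at the mark, and finish still gripping the leg, without letting go. Leave the marker and all the other things where they are.

Things in the scene. Friction and masses are not known exactly. Their poses are not given: they have to be found in the camera images.
- case: wooden case, screwed down: tray 190 (own x) x 400 (own y) x 30 mm high, walls and floor 6; lid 58 deep, shut its top is 88 above the table. Origin: centre of underside. Own x: from the front (latch, handle, facing the robot) to the hinge side; own y: from toe cup to heel end; z up. Turned up to 0.2 rad. Inside, at own x=0, a rail along own y, 36 wide, top 18 mm up; the heel leg slides on it.
- latch_tip (a point): centre of the thumb tab (12 mm along the case's x, 16 wide, 12 high) at the end of the brass latch lever on the case's front, near the toe end. The lever, 12 mm wide, is 50 mm from pivot to tab; tab and bar stand 18 mm in front of the front face; pivot 14 mm above the table, 100 mm from the case's middle, axis along the case's x. Upright, its tooth over a brass stud really blocks the lid.
- latch (a joint): angle of the latch lever: about 0 upright (latched), growing to 1.5 as its tip swings away from the lid handle, towards the case's own -y, and down. It stays where it is left; about 1 to 2 N at the tab moves it. Below about 0.3 its tooth still catches the stud.
- lid_handle (a point): grip point of the black D-shaped lid handle, 22 mm out from the middle of the lid's front face. The handle sticks out 36 mm, is 44 mm wide (along the case's y: pinch its two ends) and 12 mm thick; lid shut, this point is 56 mm above the table, 117 mm in front of the case's middle. The handle turns with the lid and can turn between the fingers.
- lid_hinge (a point): middle of the lid's hinge line (along the case's own y), 95 mm behind the case's middle, 30 mm above the table
- lid (a joint): lid angle: 0 shut, 1.9 the open stop, leaning back past upright. Lid mass 0.6 kg (varies a little); left beyond about 1.3 it falls gently open to the stop, below 1.1 it falls shut.
- leg: sliding heel leg: wooden upright 50 wide (own x), 16 thick (own y), 60 mm tall, rubber pad towards the toe cup, cam lever on its outward side. Origin: foot of the upright, at its middle, 18 mm above the table (top at 78); axes as the case's. Starts at its inner stop, slides up to 75 mm outward (+y); a 3 to 4 N spring draws it back unless held or locked (4 to 6 N pushes it out). At first under the shut lid.
- leg_pointer (a point): tip of the yellow pointer at the foot of the leg, on the front side, level with the middle of the upright's thickness; it moves with the leg along a scale
- size_mark (a point): middle of the top of the red size marker, a clip 14 x 8 x 10 mm with a white line on the white scale in front of the leg; 22 mm above the table. The leg is at its mark when pointer and marker have the same position along the case's own y. It stands 35 to 65 mm outward of where the pointer starts.
- lever_tip (a point): free end of the red cam lever (22 wide, 7 thick) on the leg's outward (+y) side; hinge 28 mm above the table, 16.5 mm outward of the leg's origin, free end 46 mm from it. Open it leans outward, end about 64 mm high and 29 mm farther out than the hinge (leg and lever 54 mm overall); closed it is upright beside the leg (25 mm overall). Squeezing it towards the leg's inner face closes it.
- lever (a joint): angle of the cam lever: 0.6 to 0.72 open at the start, 0 closed. about 5 to 12 N at its tip closes it (more as it goes) and it stays where it is left; closed, its cam clamps the rail and locks the leg.
- polish_tin: brown round polish tin, 84 mm across, 26 mm high, a bystander; origin at the centre of its underside
- cream_tin: small cream-coloured tin, 52 mm across, 20 mm high, standing between the robot and the case, a bystander; origin at the centre of its underside
- brush: nylon brush with a blue plastic back, 165 by 50 by 43 mm, a bystander; origin at the centre of its underside
- tree_a: wooden shoe tree, about 290 by 56 by 52 mm, a bystander; origin at the middle of its underside
- tree_b: wooden shoe tree like the other, a bystander; origin at the middle of its underside
- spray: green spray can with a white cap, 52 mm across, 165 mm high, a bystander; origin at the centre of its underside
- horn: orange plastic shoe horn, 165 by 38 by 6 mm, lying flat near the heel end of the case, a bystander; origin near its middle, on its underside

How it is judged (in metres and radians):
On the way, in this order (a step that is already met when the one before it is completed fails the run):
1. the latch lever is swung clear with the lid still shut (value of joint latch above 0.6 rad and value of joint lid below 0.1 rad), for 0.1 s.
2. the lid stands open past upright (value of joint lid above 1.6 rad), for 0.2 s.
3. the leg is held at the marker within 5 mm while its cam lever is still open (y of leg_pointer in the frame of size_mark between -0.005 and 0.005 m and value of joint lever above 0.4 rad and contact force between the fingers and leg above 1 N), for 0.2 s.
4. the cam lever is closed with the leg still at the marker in the fingers (value of joint lever below 0.1 rad and y of leg_pointer in the frame of size_mark between -0.005 and 0.005 m and contact force between the fingers and leg_c0 above 2 N), for 0.2 s.
At the end, for the whole second after the job is handed in: latch swung aside (more than 0.6 rad), lid open past upright (more than 1.6 rad), the leg's pointer within 5 mm of the red marker along the rail, the cam lever closed (less than 0.1 rad), the leg at rest and the fingers still gripping the leg's upright with more than 2 N (all of step 4 and value of joint latch above 0.6 rad and value of joint lid above 1.6 rad and linear speed of leg below 0.01 m/s); the arm keeps its last pose, push and grip.
It fails at once if the cam lever is closed while the leg is more than 9 mm off the marker (value of joint lever below 0.3 rad and (y of leg_pointer in the frame of size_mark above 0.009 m or y of leg_pointer in the frame of size_mark below -0.009 m)).
It fails at once if the marker is shifted by more than 4 mm (distance of size_mark from where it was at the start of the episode above 0.004 m).
It fails at once if a bystander is pushed by more than 20 mm (distance of any of polish_tin, cream_tin, brush, tree_a, tree_b, spray, horn from where it was at the start of the episode above 0.02 m).
It also fails if it takes over 61 s, if anything falls off the work surface, if the arm or the gripper's body presses on something with over 40 N, if the wrist force passes 120 N, or if a joint passes its speed limit or range.

## Working session

There is one attempt and no reset: what is moved stays moved. The work goes in short steps, Python scripts to look and compute and a tool call to move; the robot and the scene stay as the last step left them, time stands still between calls to the robot, and variables do not carry over. Pictures are saved under pics/ and viewed, at most 10 in all, crops included, and the job is handed in when it is done.

Besides the shell and the picture viewer there is one more tool, called as name(argument=value, ...) on one line, values as JSON. carry_out: Moves the arm, as the interface text tells. Its arguments: {"type":"object","properties":{"steps":{"type":"array"},"force":{"type":"number"}},"required":["steps"]}

```bash
mkdir -p pics
cat > h.py <<'E'
import numpy as np, cv2
from bench import bot
from scipy.spatial.transform import Rotation as R
def save(f,n): cv2.imwrite('pics/'+n,f['pixels'][:,:,::-1])
def ray(f,uv):
    p=cv2.undistortPoints(np.array([[uv]],float),f['mtx'],np.array(f['dist'],float))[0,0]
    T=np.array(f['T']); d=T[:3,:3]@np.array([p[0],p[1],1]); return T[:3,3],d/np.linalg.norm(d)
def onz(f,uv,z):
    o,d=ray(f,uv); return o+d*(z-o[2])/d[2]
def tri(f,a,g,b):
    o1,d1=ray(f,a);o2,d2=ray(g,b)
    s=np.linalg.lstsq(np.c_[d1,-d2],o2-o1,rcond=None)[0]
    p,q=o1+s[0]*d1,o2+s[1]*d2; return (p+q)/2,np.linalg.norm(p-q)
def proj(f,P):
    T=np.linalg.inv(f['T']); return cv2.projectPoints(np.array(P,float).reshape(-1,3),cv2.Rodrigues(T[:3,:3])[0],T[:3,3],f['mtx'],np.array(f['dist'],float))[0][:,0]
E
python3 - <<'E'
from h import *
for n in('side','top'):
    f=bot.grab_frame(n);save(f,n+'0.png');print(n,np.round(f['T'],2).tolist(),f['mtx'][0])
print(bot.get_obs())
E
```

```text
side [[-0.71, -0.42, 0.56, -219.69], [-0.7, 0.4, -0.58, 704.74], [0.02, -0.81, -0.58, 825.79], [0.0, 0.0, 0.0, 1.0]] [552.91026195   0.         318.13065773]
top [[0.0, -1.0, 0.08, 395.32], [-1.0, -0.01, -0.01, -27.68], [0.02, -0.08, -1.0, 1501.62], [0.0, 0.0, 0.0, 1.0]] [540.4824719    0.         318.60300024]
{'clock': 0.1, 'joint_pos': array([-1.33819697e+00,  2.17712434e-01,  1.61477405e+00, -2.75793078e-05,
        1.31131617e+00, -1.12234317e-01]), 'joint_vel': array([ 0.00096131, -0.00136632, -0.00360716,  0.00107366, -0.00051998,
       -0.00093749]), 'joint_efforts': array([-8.90507636e-04, -3.98077583e+01, -3.04971600e+01, -2.02442825e-04,
        4.20692479e-03, -2.26873155e-06]), 'tool_pos': array([ 211.10261059, -587.50999167,  241.07771919]), 'tool_rot': array([ 9.85171792e-01,  1.71567243e-01, -7.97616153e-05, -1.10219951e-03]), 'contact_force': array([-0.09694533, -0.29825641,  0.06284876]), 'moment': array([ 0.03546746, -0.03849906, -0.02997376]), 'gripper_force': 0.0, 'opening': 85.6529440563785}
```

View pics/side0.png

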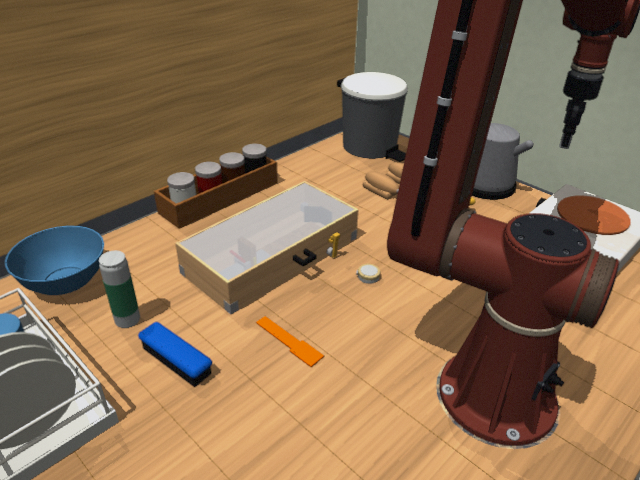

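View pics/top0.png

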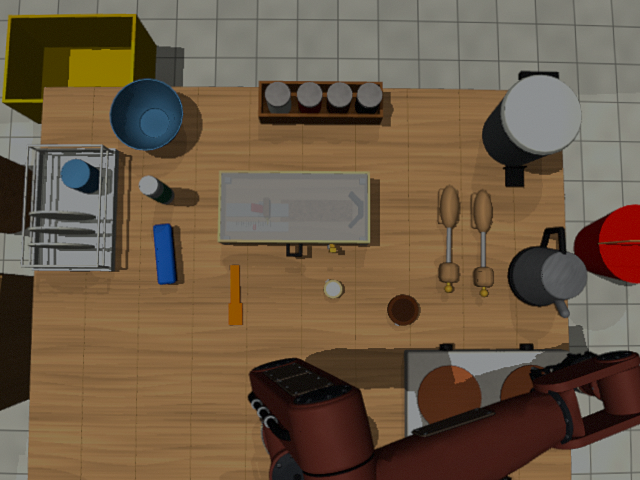

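The top view shows the case at about (219–370, 172–243), with the black handle at (295,250), the latch at (334,248), the cream tin at (333,289), the horn at (236,295) and the brush at (165,254). The side view shows the handle at (304,257) and the latch at (335,244).

Run:
```python
from h import *
s=cv2.imread('pics/side0.png');t=cv2.imread('pics/top0.png')
cv2.imwrite('pics/s0c.png',cv2.resize(s[175:310,170:370],None,fx=4,fy=4,interpolation=cv2.INTER_CUBIC))
cv2.imwrite('pics/t0c.png',cv2.resize(t[160:300,205:385],None,fx=4,fy=4,interpolation=cv2.INTER_CUBIC))
```

```text
(no output)
```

View pics/s0c.png

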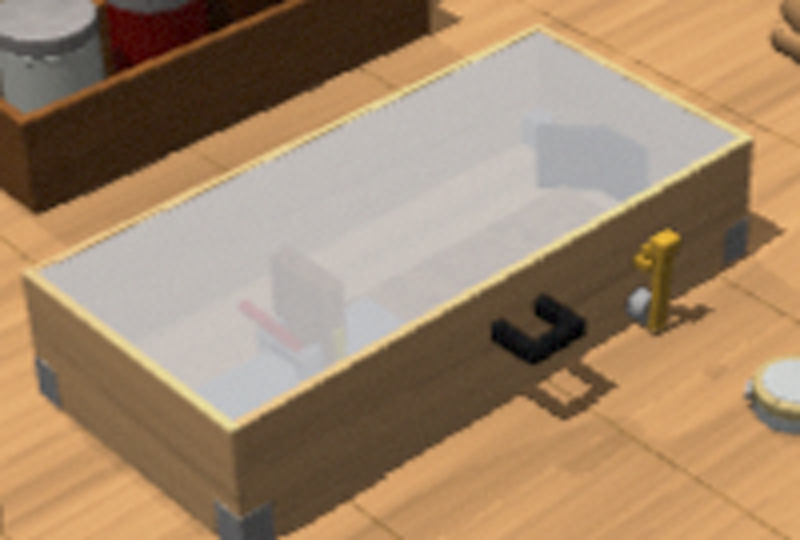

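View pics/t0c.png

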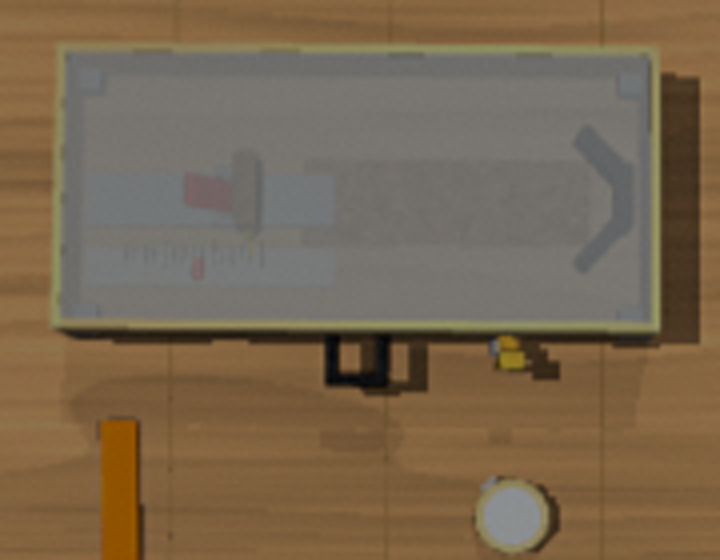

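The side crop shows the lid corners at (542,27), (750,140), (232,428) and (25,270). The handle runs from (495,330) to (580,325) and the latch tab is at (660,240). The top crop shows the corners at (57,45), (658,47), (658,332) and (54,329). The red marker is near (198,268) and the pointer near (251,241).

Run:
```python
from h import *
f=bot.grab_frame('side');g=bot.grab_frame('top')
S=lambda u,v:((u+.5)/4-.5+170,(v+.5)/4-.5+175)
T=lambda u,v:((u+.5)/4-.5+205,(v+.5)/4-.5+160)
sc=[(542,27),(750,140),(232,428),(25,270)];tc=[(658,47),(658,332),(54,329),(57,45)]
P=[]
for a,b in zip(sc,tc):
    p,e=tri(f,S(*a),g,T(*b));P.append(p);print(np.round(p),round(e,1),np.round(onz(f,S(*a),88)),np.round(onz(g,T(*b),88)))
A=np.array([(onz(f,S(*a),88)+onz(g,T(*b),88))/2 for a,b in zip(sc,tc)])[:,:2]
L=np.array([[95,-200],[-95,-200],[-95,200],[95,200]])
c=A.mean(0);a=A-c
th=np.arctan2((L[:,0]*a[:,1]-L[:,1]*a[:,0]).sum(),(L*a).sum());print('case',c,th)
C,Sn=np.cos(th),np.sin(th);Rm=np.array([[C,-Sn],[Sn,C]])
print('res',np.round(a@Rm-L,1).tolist())
W=lambda x,y,z:np.r_[c+Rm@[x,y],z]
own=lambda p:np.r_[Rm.T@(p[:2]-c),p[2]]
for n,q in dict(handle=W(-117,0,56),tab=W(-113,-100,64),hinge=W(95,0,30)).items():
    print(n,np.round(q,1),'side',((proj(f,q)[0]-[170,175])*4).round(),'top',((proj(g,q)[0]-[205,160])*4).round())
print('mark',own(onz(g,T(198,268),22)).round(1),'ptr',own(onz(g,T(251,241),20)).round(1),'cream',onz(g,T(512,515),20).round(),own(onz(g,T(512,515),20)).round())
print('horn',own(onz(g,(235,265),6)).round(),own(onz(g,(236,325),6)).round())
```

```text
[ 694. -183.   87.] 2.6 [ 692. -183.   88.] [ 695. -183.   88.]
[ 505. -181.   88.] 1.6 [ 506. -180.   88.] [ 505. -182.   88.]
[505. 215.  91.] 2.8 [509. 214.  88.] [505. 214.  88.]
[693. 216.  91.] 0.0 [697. 213.  88.] [693. 216.  88.]
case [600.16026803  16.28556042] -0.004242575246685308
res [[-0.9, 1.2], [0.8, 2.3], [0.9, -2.5], [-0.8, -1.0]]
handle [483.2  16.8  56. ] side [543. 333.] top [355. 365.]
tab [486.7 -83.2  64. ] side [661. 247.] top [505. 359.]
hinge [695.2  15.9  30. ] side [308. 215.] top [360.  60.]
mark [-48.3 111.1  22. ] ptr [-29.1  75.1  20. ] cream [384. -89.  20.] [-216. -106.   20.]
horn [-154.  164.    6.] [-318.  158.    6.]
```

carry_out(steps=[[[0,0,0],[0,0,10],0],[[0,0,0],[0,0,10],0],[[0.027,-0.054,0],[0,0,0],0],[[0.027,-0.054,0],[0,0,0],0],[[0.027,-0.054,0],[0,0,0],0]], force=40)

```text
clock: 0.82
tool_pos: [293.4, -424.9, 242.0]
tool_rot: [1.0, -0.003, 0.0, -0.0]
contact_force: [1.2, -0.2, 0.5]
opening: -0.1
gripper_force: 0.0
```

carry_out(steps=[[[0.03,-0.053,0.008],[0,0,0],0],[[0.03,-0.053,0.008],[0,0,0],0],[[0.03,-0.053,0.008],[0,0,0],0],[[0.03,-0.053,0.008],[0,0,0],0],[[0.03,-0.053,0.008],[0,0,0],0]])

```text
clock: 1.45
tool_pos: [444.8, -160.4, 202.3]
tool_rot: [1.0, -0.002, 0.0, 0.0]
contact_force: [0.3, 0.2, 0.2]
opening: -0.0
gripper_force: 0.0
```

carry_out(steps=[[[0.021,-0.055,0],[0,0,0],0],[[0.021,-0.056,0.015],[0,0,0],0],[[0,0,0.055],[0,0,0],0],[[0,0,0.05],[0,0,0],0],[[0,0,0],[0,0,0],0]])

```text
clock: 2.08
tool_pos: [481.9, -49.9, 78.0]
tool_rot: [1.0, -0.002, -0.006, -0.001]
contact_force: [-0.9, -0.7, 0.1]
opening: -0.2
gripper_force: 0.0
```

carry_out(steps=[[[0.003,0,0.014],[0,0,0],0],[[0,0.012,0],[0,0,0],0],[[0,0.015,0],[0,0,0],0],[[0,0.015,0.003],[0,0,0],0],[[0,0.012,0.004],[0,0,0],0]])

```text
clock: 2.7
tool_pos: [489.9, -107.0, 61.9]
tool_rot: [1.0, -0.003, 0.001, 0.0]
contact_force: [-0.3, 1.3, 1.6]
opening: -0.1
gripper_force: 0.5
```

carry_out(steps=[[[0,0.01,0.005],[0,0,0],0],[[0,0.01,0.006],[0,0,0],0],[[0,0.01,0.005],[0,0,0],0],[[0,0.005,0],[0,0,0],0],[[0,0,0],[0,0,0],0]])

```text
clock: 3.32
tool_pos: [489.3, -140.8, 45.3]
tool_rot: [1.0, -0.002, 0.0, 0.0]
contact_force: [0.4, -0.4, -0.4]
opening: 0.1
gripper_force: 0.0
```

Run:
```python
from h import *
f=bot.grab_frame('side');g=bot.grab_frame('top')
a=cv2.resize(f['pixels'][195:295,270:400],None,fx=3,fy=3);b=cv2.resize(g['pixels'][195:295,270:400],None,fx=3,fy=3)
cv2.imwrite('pics/l1.png',np.hstack([a,b])[:,:,::-1])
```

```text
(no output)
```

View pics/l1.png

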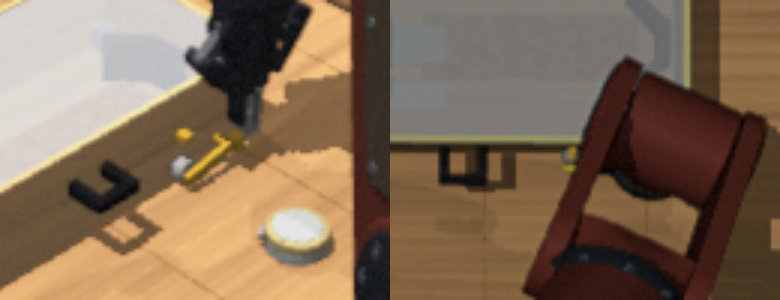

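The picture shows the brass lever lying well over, with its bar from about (185,178) to (235,140). The stud and tooth at (183,134) are free.

carry_out(steps=[[[0,0,-0.06],[0,0,0],0.2],[[-0.002,-0.045,-0.02],[0,0,0],1],[[-0.002,-0.055,0],[0,0,0],1],[[-0.002,-0.058,0],[0,0,0],1],[[0,0,0],[0,0,0],1]])

```text
clock: 4.05
tool_pos: [483.1, 21.3, 125.4]
tool_rot: [1.0, 0.001, -0.0, -0.0]
contact_force: [-0.5, -0.3, 0.2]
opening: 84.7
gripper_force: 0.0
```

carry_out(steps=[[[0,0,0],[0,0,0],1],[[0,0,0.035],[0,0,0],1],[[0,0,0.037],[0,0,0],1],[[0,0,0],[0,0,0],1],[[0,0,0],[0,0,0],1]])

```text
clock: 4.68
tool_pos: [484.8, 16.6, 54.2]
tool_rot: [1.0, -0.003, 0.001, 0.0]
contact_force: [-0.0, 0.3, -0.3]
opening: 85.7
gripper_force: 0.0
```

carry_out(steps=[[[-0.002,0,0.004],[0,0,0],1],[[0,0,0],[0,0,0],0],[[0,0,0],[0,0,0],0],[[0,0,0],[0,0,0],0],[[0,0,0],[0,0,0],0]], force=40)

```text
clock: 5.3
tool_pos: [482.3, 19.3, 50.4]
tool_rot: [1.0, -0.003, 0.0, -0.002]
contact_force: [-1.2, 5.6, 5.4]
opening: 43.2
gripper_force: 41.0
```

Run:
```python
import numpy as np
r,p0=213.6,.122
A=np.array([0,.03,.1,.2,.3,.4,.5,.6,.7,.8,.9,1.0,1.1,1.2,1.3,1.4,1.5,1.55])
x=-r*np.cos(A+p0);z=r*np.sin(A+p0)
for a,dx,dz in zip(A[1:],np.diff(x),np.diff(z)):print(a,round(dx,1),round(dz,1))
```

```text
0.03 0.9 6.3
0.1 2.8 14.7
0.2 5.7 20.6
0.3 7.8 19.9
0.4 9.7 19.0
0.5 11.6 18.0
0.6 13.3 16.7
0.7 14.9 15.3
0.8 16.3 13.7
0.9 17.6 12.0
1.0 18.7 10.2
1.1 19.7 8.3
1.2 20.4 6.3
1.3 20.9 4.2
1.4 21.2 2.1
1.5 21.4 -0.0
1.55 10.6 -0.8
```

carry_out(steps=[[[0.001,-0.002,-0.006],[0,0,0],0],[[0.003,0,-0.015],[0,0,0],0],[[0.006,0,-0.021],[0,0,0],0],[[0.008,0,-0.02],[0,0,0],0],[[0.01,0,-0.019],[0,0,0],0]])

```text
clock: 5.92
tool_pos: [509.2, 19.3, 130.5]
tool_rot: [1.0, -0.002, -0.001, 0.0]
contact_force: [3.9, -1.2, -7.9]
opening: 42.9
gripper_force: 41.7
```

carry_out(steps=[[[0.012,0,-0.018],[0,0,0],0],[[0.013,0,-0.017],[0,0,0],0],[[0.015,0,-0.015],[0,0,0],0],[[0.016,0,-0.014],[0,0,0],0],[[0.018,0,-0.012],[0,0,0],0]])

```text
clock: 6.55
tool_pos: [581.5, 19.2, 205.2]
tool_rot: [1.0, -0.002, -0.004, 0.0]
contact_force: [-0.4, -0.2, -4.9]
opening: 42.9
gripper_force: 42.2
```

carry_out(steps=[[[0.019,0,-0.01],[0,0,0],0],[[0.02,0,-0.008],[0,0,0],0],[[0.02,0,-0.006],[0,0,0],0],[[0.021,0,-0.004],[0,0,0],0],[[0.021,0,-0.002],[0,0,0],0]])

```text
clock: 7.18
tool_pos: [683.5, 19.1, 236.9]
tool_rot: [1.0, -0.002, -0.003, -0.0]
contact_force: [-1.9, 1.0, 1.3]
opening: 43.2
gripper_force: 42.8
```

carry_out(steps=[[[0.021,0,0],[0,0,0],0],[[0.011,0,0.001],[0,0,0],0],[[0,0,0],[0,0,0],0],[[0,0,0],[0,0,0],1],[[0,0,0],[0,0,0],1]])

```text
clock: 7.8
tool_pos: [716.5, 18.3, 235.2]
tool_rot: [1.0, -0.002, 0.0, 0.0]
contact_force: [-0.3, -0.3, -1.1]
opening: 77.2
gripper_force: 0.0
```

carry_out(steps=[[[0,0,-0.06],[0,0,0],1],[[-0.04,0.03,-0.02],[0,0,0],1],[[-0.05,0.035,0],[0,0,0],1],[[-0.05,0.035,0],[0,0,0],1],[[-0.05,0.035,0],[0,0,0],1]])

```text
clock: 8.43
tool_pos: [524.4, -116.7, 315.5]
tool_rot: [1.0, -0.002, 0.0, 0.001]
contact_force: [0.2, -0.7, 0.9]
opening: 85.6
gripper_force: 0.0
```

carry_out(steps=[[[-0.04,0.03,0],[0,0,0],1],[[-0.03,0.03,0],[0,0,0],1],[[0,0,0],[0,0,0],1],[[0,0,0],[0,0,0],1],[[0,0,0],[0,0,0],1]])

```text
clock: 9.05
tool_pos: [456.7, -174.6, 315.3]
tool_rot: [1.0, -0.001, 0.0, -0.0]
contact_force: [0.3, -0.7, -0.2]
opening: 85.3
gripper_force: 0.0
```

Run:
```python
from h import *
f=bot.grab_frame('side');g=bot.grab_frame('top')
save(f,'side2.png');save(g,'top2.png')
a=cv2.resize(f['pixels'][165:315,150:380],None,fx=3,fy=3,interpolation=cv2.INTER_CUBIC)[:, :400+290]
b=cv2.resize(g['pixels'][190:245,215:310],None,fx=6,fy=6,interpolation=cv2.INTER_CUBIC)
cv2.imwrite('pics/a2.png',a[:,:,::-1]);cv2.imwrite('pics/b2.png',b[:,:,::-1])
```

```text
(no output)
```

View pics/a2.png

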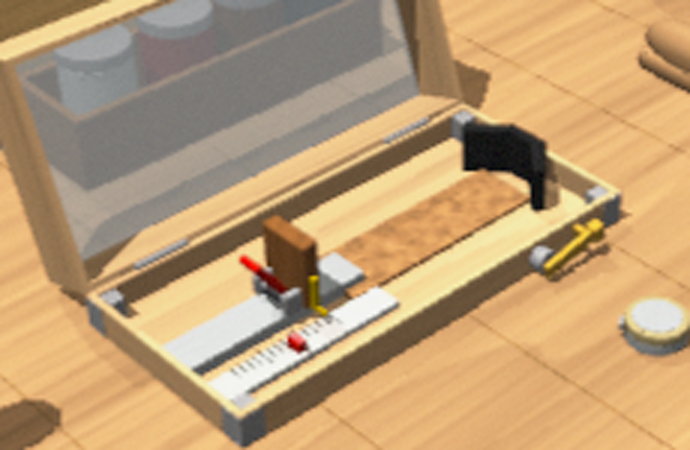

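View pics/b2.png

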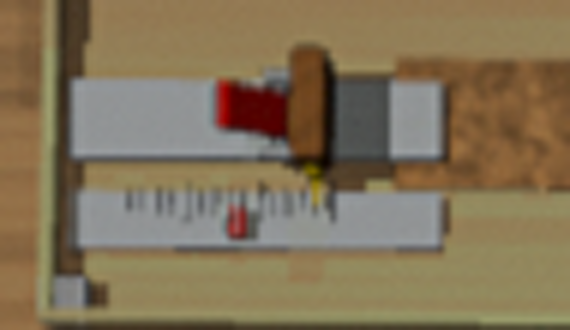

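The lid stands open at the stop and the latch is down. In the top crop the marker is at about (238,222), the pointer tip at (317,200), the upright at (291–330, 45–165) and the lever end at (220,105).

```bash
cat >> h.py <<'E'
c=np.array([600.2,16.3])
def meas(f,g,verbose=1):
    out={}
    for n,h in(('side',f),('top',g)):
        hsv=cv2.cvtColor(h['pixels'],cv2.COLOR_RGB2HSV).astype(int);H,S,V=hsv[...,0],hsv[...,1],hsv[...,2]
        red=(((H<5)|(H>174))&(S>150)&(V>90)).astype(np.uint8); yel=((H>22)&(H<32)&(S>200)&(V>90)).astype(np.uint8)
        for k,m in(('red',red),('yel',yel)):
            N,lab,st,ce=cv2.connectedComponentsWithStats(m)
            for i in range(1,N):
                x,y,w,hh,a=st[i]
                box=(215,190,95,55) if n=='top' else (215,240,55,50)
                if a>=3 and box[0]<x<box[0]+box[2] and box[1]<y<box[1]+box[3]: out.setdefault(n+k,[]).append((st[i].tolist(),ce[i].round(2).tolist()))
    return out
E
python3 - <<'E'
from h import *
f=bot.grab_frame('side');g=bot.grab_frame('top')
for k,v in meas(f,g).items():print(k,v)
B=lambda u,v:((u+.5)/6-.5+215,(v+.5)/6-.5+190)
A=lambda u,v:((u+.5)/3-.5+150,(v+.5)/3-.5+165)
print('mark top',onz(g,B(238,222),20),'side',onz(f,A(297,343),18), tri(f,A(297,343),g,B(238,222)))
print('ptr top',onz(g,B(317,203),20),'side',onz(f,A(322,314),20),tri(f,A(322,314),g,B(317,203)))
for u,v in((291,105),(330,105),(310,47),(310,160)):print('upr',onz(g,B(u,v),78).round(1))
for u,v in ((263,222),(290,236),(317,248)):print('upr side',onz(f,A(u,v),78).round(1))
print('lever',onz(g,B(218,105),64).round(1), 'case heel edge',onz(g,B(42,200),30))
E
```

```text
sidered [([230, 251, 16, 11, 32], [236.78, 255.5]), ([246, 277, 5, 5, 17], [247.88, 279.35])]
sideyel [([253, 257, 6, 13, 38], [254.55, 262.97])]
topred [([251, 204, 3, 7, 21], [252.0, 207.0]), ([255, 225, 1, 4, 4], [255.0, 226.5])]
mark top [552.61534736 127.41024801  20.        ] side [552.83219879 127.98816111  18.        ] (array([552.94568788, 127.74074175,  17.76644554]), np.float64(0.2656902650761954))
ptr top [561.5897861  91.277063   20.       ] side [564.25761207  93.88349642  20.        ] (array([562.91537031,  92.62286976,  19.81816018]), np.float64(3.6946538870647765))
upr [598.6  98.7  78. ]
upr [598.7  81.4  78. ]
upr [624.6  90.6  78. ]
upr [574.2  89.9  78. ]
upr side [624.1  98.6  78. ]
upr side [595.9  95.2  78. ]
upr side [570.2  90.2  78. ]
lever [600.4 132.5  64. ] case heel edge [561.14965275 215.89986304  30.        ]
```

carry_out(steps=[[[0.028,-0.055,0],[0,0,0],1],[[0.028,-0.055,0],[0,0,0],1],[[0.028,-0.055,0],[0,0,0],1],[[0.028,-0.055,0],[0,0,0],1],[[0.028,-0.055,0],[0,0,0],1]])

```text
clock: 9.88
tool_pos: [598.1, 101.6, 315.3]
tool_rot: [1.0, -0.002, 0.0, 0.0]
contact_force: [0.7, 0.1, 1.4]
opening: 85.5
gripper_force: 0.0
```

carry_out(steps=[[[0,-0.003,0.06],[0,0,0],1],[[0,0,0.06],[0,0,0],1],[[0,0,0.06],[0,0,0],1],[[0,0,0.02],[0,0,0],1],[[0,0,0],[0,0,0],1]])

```text
clock: 10.5
tool_pos: [596.6, 102.3, 114.2]
tool_rot: [1.0, -0.002, -0.001, 0.0]
contact_force: [0.5, -0.5, 0.3]
opening: 85.5
gripper_force: 0.0
```

carry_out(steps=[[[0.002,-0.004,0.03],[0,0,0],1],[[0,0,0.028],[0,0,0],1],[[0,0,0],[0,0,0],1],[[0,0,0],[0,0,0],1],[[0,0,0],[0,0,0],1]])

```text
clock: 11.12
tool_pos: [601.4, 106.2, 60.1]
tool_rot: [1.0, -0.002, 0.002, -0.0]
contact_force: [-0.7, -0.3, -0.5]
opening: 85.6
gripper_force: 0.0
```

carry_out(steps=[[[0,0,0.003],[0,0,0],0.78],[[0,-0.008,0],[0,0,0],0.78],[[0,-0.011,0],[0,0,0],0.78],[[0,-0.011,0],[0,0,0],0.78],[[0,-0.01,0],[0,0,0],0.78]])

```text
clock: 11.75
tool_pos: [599.2, 146.0, 54.2]
tool_rot: [1.0, -0.002, -0.0, 0.001]
contact_force: [-0.2, -5.9, 1.1]
opening: 66.5
gripper_force: 2.7
```

carry_out(steps=[[[0,-0.004,0],[0,0,0],0.78],[[0,0,0],[0,0,0],0.78],[[0,0,0],[0,0,0],0.78],[[0,0,0],[0,0,0],0.78],[[0,0,0],[0,0,0],0.78]])

```text
clock: 12.38
tool_pos: [599.3, 150.1, 54.3]
tool_rot: [1.0, -0.002, -0.0, -0.0]
contact_force: [-0.3, -0.3, 2.0]
opening: 66.9
gripper_force: 1.0
```

Run:
```python
from h import *
f=bot.grab_frame('side');g=bot.grab_frame('top')
save(f,'side3.png');save(g,'top3.png');o=bot.get_obs();print(o['tool_pos'],o['contact_force'],o['opening'],o['gripper_force'])
for k,v in meas(f,g).items():print(k,v)
a=cv2.resize(f['pixels'][215:305,190:280],None,fx=6,fy=6,interpolation=cv2.INTER_CUBIC)
cv2.imwrite('pics/a3.png',a[:,:,::-1])
```

```text
[599.32407233 150.12371961  54.26315212] [-0.48669809 -1.79933744  1.10208335] 66.37592995837987 0.9647801890969276
sidered [([219, 257, 16, 12, 41], [227.2, 262.39]), ([246, 277, 6, 5, 19], [248.21, 279.37])]
sideyel [([242, 263, 7, 12, 36], [244.03, 268.89])]
```

View pics/a3.png

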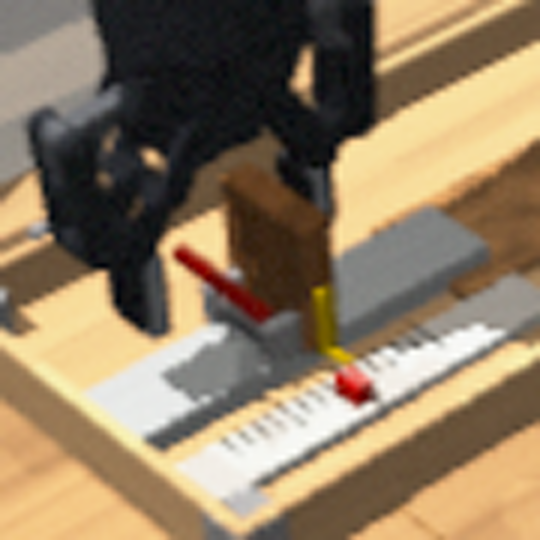

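The leg has moved out and the lever is still open. The pointer tip is at about (348,358) and the marker at about (352,385).

Run:
```python
from h import *
f=bot.grab_frame('side')
A=lambda u,v:((u+.5)/6-.5+190,(v+.5)/6-.5+215)
B=lambda u,v:((u+.5)/3-.5+150,(v+.5)/3-.5+165)
for z in(19,20,22):print(z,onz(f,A(348,358),z).round(1))
print('mk top face',onz(f,A(352,376),22).round(1),'mid',onz(f,A(354,385),17).round(1))
d0=onz(f,(254.55,262.97),28);d1=onz(f,(244.03,268.89),28);print('ptr blob shift',d0,d1)
d0=onz(f,(236.78,255.5),50);d1=onz(f,(227.2,262.39),50);print('lever blob shift',d0,d1)
o=bot.get_obs();print(o['tool_pos'],o['contact_force'],o['opening'],o['gripper_force'])
```

```text
19 [566.5 119.9  19. ]
20 [565.5 120.6  20. ]
22 [563.6 122.   22. ]
mk top face [554.4 127.6  22. ] mid [554.6 126.9  17. ]
ptr blob shift [578.16402275  89.04575042  28.        ] [578.10144907 120.08320672  28.        ]
lever blob shift [605.19902894 117.56625265  50.        ] [600.17631208 148.71294736  50.        ]
[599.33435021 150.11925525  54.24164104] [-0.91413784 -2.24959189  1.47254578] 66.66805985620718 0.9649653732776642
```

carry_out(steps=[[[0,-0.003,0],[0,0,0],0.78],[[0,-0.003,0],[0,0,0],0.78],[[0,0,0],[0,0,0],0.78],[[0,0,0],[0,0,0],0.78],[[0,0,0],[0,0,0],0.78]])

```text
clock: 13.15
tool_pos: [599.3, 155.7, 54.2]
tool_rot: [1.0, -0.002, -0.0, 0.0]
contact_force: [-1.5, -5.0, 2.1]
opening: 66.7
gripper_force: 2.5
```

Run:
```python
from h import *
f=bot.grab_frame('side');g=bot.grab_frame('top')
o=bot.get_obs();print(o['tool_pos'],o['contact_force'],o['opening'],o['gripper_force'])
for k,v in meas(f,g).items():print(k,v,onz(f,v[0][1],28)) if k=='sideyel' else print(k,v)
a=cv2.resize(f['pixels'][240:300,200:280],None,fx=8,fy=8,interpolation=cv2.INTER_CUBIC)
cv2.imwrite('pics/a4.png',a[:,:,::-1])
```

```text
[599.32615957 155.67514152  54.2408352 ] [-2.54110099 -4.67741121  2.33327447] 66.56294617323609 2.4497850984334946
sidered [([217, 258, 16, 11, 39], [225.13, 263.38]), ([246, 277, 6, 5, 20], [248.25, 279.3])]
sideyel [([241, 264, 5, 13, 34], [242.21, 270.29])] [577.04046083 126.20865229  28.        ]
```

View pics/a4.png

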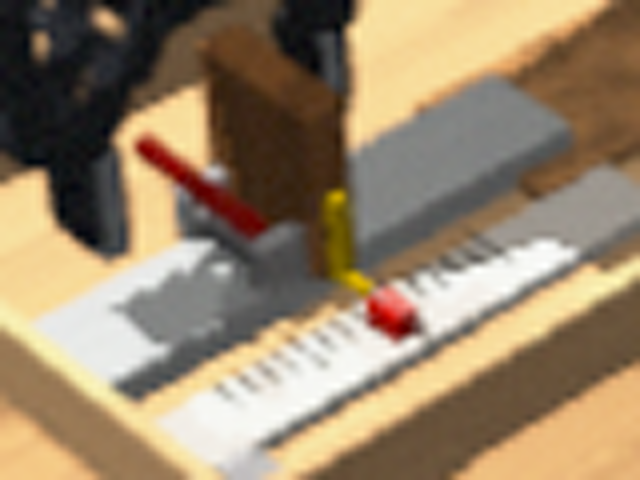

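The pointer tip is at about (365,288) and the marker's top at about (390,302). The two now look about level.

Run:
```python
from h import *
f=bot.grab_frame('side')
A=lambda u,v:((u+.5)/8-.5+200,(v+.5)/8-.5+240)
for z in(19,20):print(z,onz(f,A(366,289),z).round(1))
print('mk',onz(f,A(390,300),22).round(1),onz(f,A(392,313),17).round(1))
# column of the pointer line continued along -x at y=const
for y in(122,124,126,128,130):print(y,[((proj(f,[x,y,z])[0]-[200,240]+.5)*8-.5).round() for x,z in((577,28),(565,20),(554,22),(554,17))])
```

```text
19 [566.1 126.8  19. ]
20 [565.1 127.5  20. ]
mk [554.8 127.1  22. ] [554.8 126.7  17. ]
122 [array([353., 239.]), array([381., 281.]), array([406., 293.]), array([407., 307.])]
124 [array([347., 242.]), array([376., 284.]), array([400., 296.]), array([401., 310.])]
126 [array([342., 246.]), array([370., 287.]), array([395., 299.]), array([396., 313.])]
128 [array([336., 249.]), array([365., 290.]), array([389., 303.]), array([390., 316.])]
130 [array([331., 252.]), array([359., 293.]), array([384., 306.]), array([385., 320.])]
```

carry_out(steps=[[[0,0.001,0],[0,0,0],0.75],[[0,0.001,0],[0,0,0],0.72],[[0,0.0015,0],[0,0,0],0.69],[[0,0.0015,0],[0,0,0],0.66],[[0,0.001,0],[0,0,0],0.63]])

```text
clock: 13.92
tool_pos: [599.9, 150.2, 54.6]
tool_rot: [1.0, -0.002, 0.001, -0.0]
contact_force: [0.3, -1.0, 1.8]
opening: 53.8
gripper_force: 1.0
```

carry_out(steps=[[[0,0.001,0],[0,0,0],0.6],[[0,0.0015,0],[0,0,0],0.57],[[0,0.0015,0],[0,0,0],0.54],[[0,0.001,0],[0,0,0],0.51],[[0,0.001,0],[0,0,0],0.49]], force=40)

```text
clock: 14.55
tool_pos: [599.9, 144.0, 55.2]
tool_rot: [1.0, -0.002, 0.0, -0.0]
contact_force: [-1.3, -1.9, 4.6]
opening: 41.7
gripper_force: 3.5
```

Run:
```python
from h import *
f=bot.grab_frame('side');g=bot.grab_frame('top')
o=bot.get_obs();print(o['tool_pos'],o['contact_force'],o['opening'],o['gripper_force'])
for k,v in meas(f,g).items():print(k,v,onz(f,v[0][1],28)) if k=='sideyel' else print(k,v)
```

```text
[599.92914786 144.01500008  55.06092555] [-1.39946481 -2.4540661   4.89862719] 41.99159450830952 3.778409971855581
sidered [([224, 257, 9, 12, 28], [228.21, 262.75]), ([246, 277, 6, 5, 19], [248.21, 279.37])]
sideyel [([240, 264, 6, 13, 36], [241.86, 269.92])] [578.62337314 125.94504089  28.        ]
```

carry_out(steps=[[[0,0.001,0],[0,0,0],0.46],[[0,0.0015,0],[0,0,0],0.43],[[0,0.001,0],[0,0,0],0.4],[[0,0.0015,0],[0,0,0],0.37],[[0,0.001,0],[0,0,0],0.35]], force=40)

```text
clock: 15.28
tool_pos: [600.0, 136.1, 55.9]
tool_rot: [1.0, -0.002, 0.0, 0.002]
contact_force: [-2.4, -7.6, 10.3]
opening: 30.1
gripper_force: 6.9
```

Run:
```python
from h import *
f=bot.grab_frame('side');g=bot.grab_frame('top')
o=bot.get_obs();print(o['tool_pos'],o['contact_force'],o['opening'],o['gripper_force'])
for k,v in meas(f,g).items():print(k,v,onz(f,v[0][1],28)) if k=='sideyel' else print(k,v)
```

```text
[599.97012564 136.07555371  55.89907063] [-2.15799269 -8.15773978  9.78857768] 29.850511689259832 7.078417127486318
sidered [([229, 254, 5, 15, 24], [231.25, 260.58]), ([246, 277, 6, 5, 19], [248.21, 279.37])]
sideyel [([241, 263, 6, 13, 37], [242.49, 269.11])] [579.90452265 123.09175965  28.        ]
```

carry_out(steps=[[[0,-0.002,0],[0,0,0],0.35],[[0,-0.002,0],[0,0,0],0.35],[[0,0,0],[0,0,0],0.35],[[0,0,0],[0,0,0],0.33],[[0,0,0],[0,0,0],0.31]], force=40)

```text
clock: 16.0
tool_pos: [600.0, 136.4, 56.1]
tool_rot: [1.0, -0.001, -0.0, 0.005]
contact_force: [-4.0, -17.7, 12.3]
opening: 26.6
gripper_force: 13.8
```

Run:
```python
from h import *
f=bot.grab_frame('side');g=bot.grab_frame('top')
o=bot.get_obs();print(o['tool_pos'],o['contact_force'],o['opening'],o['gripper_force'])
for k,v in meas(f,g).items():print(k,v,onz(f,v[0][1],28)) if k=='sideyel' else print(k,v)
```

```text
[599.96082793 136.45516684  56.09813105] [ -3.8258694  -19.00807394  12.73060137] 26.8858510237528 13.871885824628407
sidered [([230, 253, 4, 16, 21], [231.38, 260.52]), ([246, 277, 6, 5, 17], [248.18, 279.35])]
sideyel [([240, 264, 6, 13, 37], [241.97, 270.03])] [578.1431795  126.01379247  28.        ]
topred [([258, 234, 2, 2, 3], [258.67, 234.67])]
```

carry_out(steps=[[[0,0.0005,0],[0,0,0],0.28],[[0,0.0005,0],[0,0,0],0.2],[[0,0,0],[0,0,0],0],[[0,0,0],[0,0,0],0],[[0,0,0],[0,0,0],0]], force=50)

```text
clock: 16.73
tool_pos: [600.0, 135.9, 56.4]
tool_rot: [1.0, -0.002, -0.0, 0.004]
contact_force: [-4.7, -18.1, 13.7]
opening: 23.3
gripper_force: 48.6
```

Run:
```python
from h import *
f=bot.grab_frame('side');g=bot.grab_frame('top')
o=bot.get_obs();print(o['tool_pos'],o['contact_force'],o['opening'],o['gripper_force'])
for k,v in meas(f,g).items():print(k,v,onz(f,v[0][1],28)) if k=='sideyel' else print(k,v)
a=cv2.resize(f['pixels'][240:300,200:280],None,fx=8,fy=8,interpolation=cv2.INTER_CUBIC)
cv2.imwrite('pics/a5.png',a[:,:,::-1])
```

```text
[599.95326142 135.86870525  56.42743976] [ -5.25855888 -19.02776425  13.98304324] 23.150608291942174 48.62135589122772
sidered [([231, 253, 2, 4, 6], [231.5, 254.5]), ([232, 258, 1, 5, 5], [232.0, 260.0]), ([231, 265, 3, 4, 7], [231.86, 266.71]), ([246, 278, 6, 4, 18], [248.22, 279.44])]
sideyel [([240, 264, 6, 13, 38], [241.42, 269.87])] [579.45335195 126.54797782  28.        ]
```

View pics/a5.png

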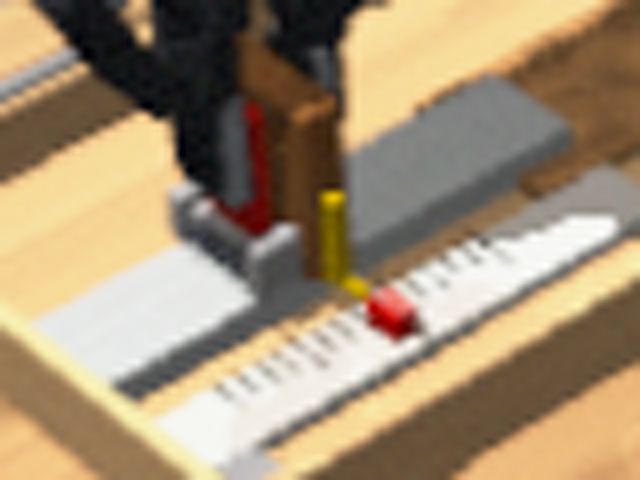

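The lever is upright against the leg, and the pointer tip at about (360,290) is still level with the marker at (390,302). I'll squeeze a bit harder, settle, then hand in.

carry_out(steps=[[[0,0.0005,0],[0,0,0],0],[[0,0.0005,0],[0,0,0],0],[[0,0,0],[0,0,0],0],[[0,0,0],[0,0,0],0],[[0,0,0],[0,0,0],0]], force=70)

```text
clock: 17.45
tool_pos: [600.0, 135.6, 56.5]
tool_rot: [1.0, -0.002, -0.0, 0.003]
contact_force: [-4.0, -16.6, 14.1]
opening: 22.3
gripper_force: 67.8
```

Run:
```python
from h import *
f=bot.grab_frame('side');g=bot.grab_frame('top')
o=bot.get_obs();print(o['tool_pos'],o['contact_force'],o['opening'],o['gripper_force'])
m=meas(f,g)['sideyel'];y=onz(f,m[0][1],28)[1];print(m,y)
if 123.5<y<129 and o['opening']<25 and o['gripper_force']>30: print(bot.close_job())
```

```text
[599.95298124 135.63452694  56.51015722] [ -4.81021698 -17.00996204  14.43912093] 22.299130928069054 67.84937918186188
[([240, 264, 6, 13, 37], [241.54, 269.84])] 126.28532449202794
the job is handed in; nothing more can be done
None
```

I handed the job in at about 17.5 s without getting a verdict back: by my camera and gripper readings the latch is aside, the lid is fully open, the leg is within about 1–2 mm of the red marker with its cam lever closed, and the fingers still grip it at about 68 N.

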